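# Fit the missing cells and trigger-test the repaired hand lamp

## Robot

A 7-joint arm with a two-finger parallel gripper is mounted at the origin on the work surface. World frame = base frame: x ahead of the robot, y to its left, z up, the work surface at z = 0. Lengths are in m, angles in rad, forces in N, time in s.
With the tool pointing down it reaches from about 0.4 to 0.925 m from the base axis. Payload 4.1 kg.
Tool frame: the origin (TCP) lies at the very end of the fingers, on their centre line; the grasp point (between the pads) lies 19 mm behind it; z points along the fingers, y is the line along which they close (so a half turn about z gives the same grasp; the last joint's range is limited). The gripper opens to 85 mm and grips with 20 to 120 N. Pads are 22 mm wide; open, the fingers measure 114 mm over their backs; the gripper's body (76 mm by 85 mm) begins 54 mm behind the grasp point. The pads swing forward as they close: fully open they stand 13 mm farther back than shut.
Start: joints at [1.138, 0.398, 0.045, 1.537, -0.019, 1.207, -0.051], TCP at [0.213, -0.614, 0.231] pointing down, gripper open.
Joint ranges: [-2.82, 2.82], [-0.49, 2.23], [-1.37, 1.46], [0, 2.46], [-1.36, 4.5], [0.23, 2], [-2.94, 2.94]. Speed limits (rad/s): [2.57, 2.57, 3.14, 3.14, 3.14, 3.14, 3.14].

## Interface

Orientations are given as [roll, pitch, yaw] about the fixed x, y, z axes, in that order (R = Rz(yaw) Ry(pitch) Rx(roll)).
In Python, from rig import ctrl gives the robot as it stands. The module is installed in compiled form; this text tells all that it offers.
- The arm moves only by the shell command python3 -m inch 'ROWS' [FORCE]. ROWS is JSON, a list of rows, each a list of 3 entries, a list of its own where there are three numbers: the shift along the tool's x, y, z normalised to -1 to 1, where 1 is 0.12 m, then the turn, a rotation vector about the tool's x, y, z normalised to -1 to 1, where 1 is pi/2 rad, then the opening, from 0 (shut) to 1 (fully open). A call has 1 to 20 rows; each row is the pose to reach, as a shift and turn from the pose commanded when the call began, along the tool's axes at that moment; what a row does not reach only later rows make up. A row lasts 1/12 s, in which the tool goes at most 41.7 mm and 7.16 degrees, less where a joint would pass 70% of its speed; a pose out of reach is approached as far as the arm can. A call with a number of a shift or a turn outside -1 to 1 is refused whole. A call with a gripper value outside its range is refused whole. The fingers move at their own pace and stop on an object; FORCE is the grip in N (left out, the last holds). Time passes only in rows, so rows that repeat a pose let the fingers close. It gives the time, the measured TCP pose, the force, the opening and the grip force at its end, in the units of the state.
- ctrl.observe(): the state, without advancing time (a new reading comes with each control period).
- ctrl.camera(name): name is "side" or "top" or "wrist"; returns a dict with "color" (400x640x3 uint8, blue, green, red), "depth" (400x640 float32, m along the optical axis (not along the pixel's ray), 0 where there is no reading), "mtx" (3x3 intrinsics, pixels), "dist" ([k1, k2, p1, p2, k3] as OpenCV has them; the pictures are not rectified), "pose" (4x4, takes a point from camera to world coordinates). Camera axes: x right, y up, looking along -z (the intrinsics and any distortion apply to the point x, -y, -z); pixel columns grow to the right and rows downward; lengths in m; the calibration is good to about 2 mm. A picture is of the moment at which its call begins.
- ctrl.finish_job(): hands the job in; it is judged then, once.
The state is a dict: "t": time; "q": joint angles; "joint_velocities": joint speeds; "joint_efforts": joint torques, N m; "tool_pos": TCP position; "orientation": TCP orientation; "contact_force": force on the tool from outside, world axes, zero at the start; "wrist_torque": the same for the moment, N m; "finger_gap": finger opening in m; "grip_force": force on a finger pad.
Only numpy, scipy, OpenCV 4.12 (cv2) and the standard library are available. Lean on these libraries where they do the work, as an engineer would, in place of code of your own. Each camera call takes 0.05 s, during which the arm holds its last target. There are 200 camera calls.

## Task

The repaired hand lamp is clamped on its side, ready for a test, but two bays of its four-bay battery holder are still empty. Lay the two spare cells from the wooden tray into the empty bays, fully down, with their nubs pointing the same way as those of the cells already there, and leave those cells in place. Then squeeze the lamp's trigger all the way in against its grip, keep it in for about a second and let it spring back, without disturbing the mug, meter or screwdriver.

Things in the scene. Friction and masses are not known exactly. Their poses are not given: they have to be found in the camera images.
- holder: Fixed black battery holder, 63 x 136 mm (x, y), origin at the centre of its underside. Four open troughs along x, 33 mm apart in y; floor 10 mm up, 29 mm wide between walls 20 mm up, 53 mm long between end lips 15 mm up. Nubs go to +x. Free space beyond both ends: hold a cell by its end faces, a finger past each end; there is no finger room between cells.
- bay_1 (a point): Bay 1 of the holder, at holder y = -49.5 mm: where the centre of a fully seated cell comes to lie (23 mm above the work surface). Axes as the holder's. May be empty or hold a cell: compare the cells' positions.
- bay_2 (a point): Bay 2 of the holder, at holder y = -16.5 mm: where the centre of a fully seated cell comes to lie (23 mm above the work surface). Axes as the holder's. May be empty or hold a cell: compare the cells' positions.
- bay_3 (a point): Bay 3 of the holder, at holder y = +16.5 mm: where the centre of a fully seated cell comes to lie (23 mm above the work surface). Axes as the holder's. May be empty or hold a cell: compare the cells' positions.
- bay_4 (a point): Bay 4 of the holder, at holder y = +49.5 mm: where the centre of a fully seated cell comes to lie (23 mm above the work surface). Axes as the holder's. May be empty or hold a cell: compare the cells' positions.
- cell_1: Cell: white-sleeved steel cylinder lying on its side, 26 mm diameter, 49 mm long, about 65 g. Origin at its centre on its axis; x runs along the cylinder to the end with the small contact nub (10 mm diameter, 2 mm high, included in the length), so the end faces are at x = +24.5 (nub) and -24.5 mm. May be rolled about x. Already in one of the four bays; stays there.
- cell_2: Cell: white-sleeved steel cylinder lying on its side, 26 mm diameter, 49 mm long, about 65 g. Origin at its centre on its axis; x runs along the cylinder to the end with the small contact nub (10 mm diameter, 2 mm high, included in the length), so the end faces are at x = +24.5 (nub) and -24.5 mm. May be rolled about x. Already in one of the four bays; stays there.
- spare_1: Cell: white-sleeved steel cylinder lying on its side, 26 mm diameter, 49 mm long, about 65 g. Origin at its centre on its axis; x runs along the cylinder to the end with the small contact nub (10 mm diameter, 2 mm high, included in the length), so the end faces are at x = +24.5 (nub) and -24.5 mm. May be rolled about x. Spare, lying in the tray.
- spare_2: Cell: white-sleeved steel cylinder lying on its side, 26 mm diameter, 49 mm long, about 65 g. Origin at its centre on its axis; x runs along the cylinder to the end with the small contact nub (10 mm diameter, 2 mm high, included in the length), so the end faces are at x = +24.5 (nub) and -24.5 mm. May be rolled about x. Spare, lying in the tray.
- spare_1_nub (a point): Centre of the nub's end face of spare_1: 24.5 mm from the cell's centre along its +x; axes as the cell's.
- spare_2_nub (a point): Centre of the nub's end face of spare_2: 24.5 mm from the cell's centre along its +x; axes as the cell's.
- tray: Fixed light plywood tray for spares, 63 x 88 mm (x, y), origin at the centre of its underside; two troughs along x at y = -21 and +21 mm, same section as the holder's bays (floor 10 mm, end lips 15 mm, side walls 20 mm up; cell axis 23 mm up).
- lamp: Fixed grey pistol-grip lamp on its side, strapped to a plate (x -140..50, y -60..130, 8 mm thick). Origin on the work surface under the barrel. Centre plane level, 60 mm up. Barrel 52 mm in diameter along y (x = 0, y -75..85); head 102 mm in diameter at y 80..140, top 111 mm up. Grip runs to -x: x -136..-15, 30 mm wide (y -15..15), 45 to 75 mm up. Trigger on its +y side.
- grip (a point): Point on the grip's centre line, 60 mm up, at lamp x = -80 mm, y = 0; axes as the lamp's. Grip faces at y = -15 and +15 mm. A gripper pointing down and closing along the lamp's y here meets the grip's back and the trigger. Free for 40 mm behind the grip and before the trigger, and below down to the plate; a 24 x 22 mm post holds the grip at lamp x = -118 mm.
- trigger (a joint): Sprung hinged trigger bar along the grip's front, pivoting on a vertical hinge at lamp x = -32, y = +20 mm. 0 = released; positive = squeezed towards the grip (-y); stop at 0.32 rad. Grip and trigger together are 56 mm wide released (y -15..41 mm), 40 mm squeezed (y -15..25). About 3 N at the free end to start it, 7 N at the stop; springs back when let go.
- trigger_tip (a point): Centre of the trigger's free end, 55 mm from the hinge; moves with the trigger. Axes as the lamp's when released. The trigger is a black bar 55 mm long, 10 mm thick and 16 mm high (52 to 68 mm up), free end to -x, standing out 0.30 rad from the grip when released.
- mug: Bystander: white mug, 80 mm across, 95 mm tall, origin at the centre of its foot. Leave alone.
- meter: Bystander: yellow handheld meter lying flat, 150 x 75 x 40 mm, origin at the centre of its underside. Leave alone.
- screwdriver: Bystander: screwdriver lying on the table, about 200 mm long along its x axis. Leave alone.
Things that resemble listed ones, but are neither listed nor needed, are in the scene too. Leave any green, pink or turquoise look-alike of the cell_2 alone.

How it is judged:
By the outcome, as a careful person would: the job done as asked, in the order asked, and still so for the second after the job is handed in, with the robot touching nothing.
It also fails if it takes over 61 s, if anything falls off the work surface, if the arm or the gripper's body presses on something with over 40 N, if the wrist force passes 120 N, or if a joint passes its speed limit or range.

## Working session

There is one attempt and no reset: what is moved stays moved. The work goes in short steps, Python scripts to look and compute and a shell command to move; the robot and the scene stay as the last step left them, time stands still between calls to the robot, and variables do not carry over. Pictures are saved under pics/ and viewed, at most 10 in all, crops included, and the job is handed in when it is done.

```bash
mkdir -p pics; cat > h.py <<'E'
import numpy as np, cv2
from rig import ctrl
def snap(name,tag):
    c=ctrl.camera(name); np.savez(f'{tag}.npz',**c); cv2.imwrite(f'pics/{tag}.png',c['color']); return c
def load(tag): return dict(np.load(f'{tag}.npz'))
def rays(c,uv):
    p=cv2.undistortPoints(np.array(uv,float).reshape(-1,1,2),c['mtx'],c['dist']).reshape(-1,2)
    d=np.c_[p[:,0],-p[:,1],-np.ones(len(p))]
    return c['pose'][:3,3], d@c['pose'][:3,:3].T
def atz(c,uv,z):
    o,d=rays(c,uv); return o+d*((z-o[2])/d[:,2])[:,None]
def cloud(c):
    h,w=c['depth'].shape; v,u=np.mgrid[:h,:w]
    o,d=rays(c,np.c_[u.ravel(),v.ravel()])
    return (o+d*c['depth'].ravel()[:,None]).reshape(h,w,3)
E
python3 - <<'E'
from h import *
for n in('top','side'):
    c=snap(n,n); print(n,c['pose'].round(3).tolist(),c['mtx'].round(1).tolist())
s=ctrl.observe(); print({k:np.round(v,3).tolist() for k,v in s.items()})
E
```

```text
top [[0.054, 0.978, -0.201, 0.403], [-0.999, 0.053, -0.009, 0.022], [0.002, 0.202, 0.979, 1.088], [0.0, 0.0, 0.0, 1.0]] [[472.7, 0.0, 323.9], [0.0, 472.7, 192.2], [0.0, 0.0, 1.0]]
side [[-0.982, 0.082, -0.172, 0.4], [-0.189, -0.509, 0.839, 0.949], [-0.019, 0.857, 0.516, 0.646], [0.0, 0.0, 0.0, 1.0]] [[379.2, 0.0, 320.7], [0.0, 379.2, 200.5], [0.0, 0.0, 1.0]]
{'t': 0.1, 'q': [1.138, 0.399, 0.045, 1.538, -0.019, 1.207, -0.051], 'joint_velocities': [0.0, -0.001, -0.001, -0.002, -0.0, 0.0, -0.002], 'joint_efforts': [0.004, -47.626, 1.371, -25.495, 0.012, 0.005, 0.0], 'tool_pos': [0.213, -0.614, 0.23], 'orientation': [-3.14, 0.0, 0.334], 'contact_force': [-0.534, 0.045, 0.647], 'wrist_torque': [-0.045, -0.07, 0.009], 'grip_force': 0.0, 'finger_gap': 0.085}
```

View pics/top.png

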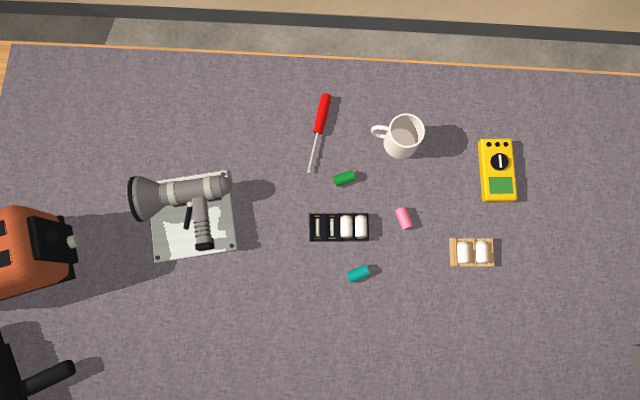

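View pics/side.png

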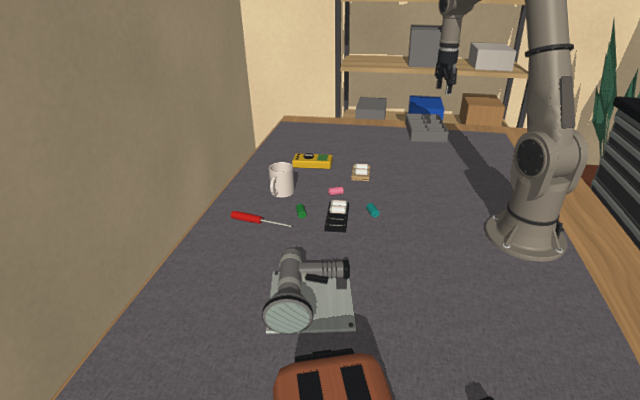

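```bash
python3 - <<'E'
from h import *
c=load('top'); im=c['color']
a=cv2.resize(im[195:285,300:510],None,fx=3.8,fy=3.8,interpolation=cv2.INTER_CUBIC)
b=cv2.resize(im[160:270,130:260],None,fx=2.2,fy=2.2,interpolation=cv2.INTER_CUBIC)
out=np.zeros((a.shape[0]+b.shape[0],a.shape[1],3),np.uint8); out[:a.shape[0]]=a; out[a.shape[0]:,:b.shape[1]]=b
s=load('side')['color'][150:240,290:390]; s=cv2.resize(s,None,fx=2.6,fy=2.6,interpolation=cv2.INTER_CUBIC)
out[a.shape[0]:a.shape[0]+s.shape[0],b.shape[1]+10:b.shape[1]+10+s.shape[1]]=s[:out.shape[0]-a.shape[0]]
cv2.imwrite('pics/crop1.png',out)
for tag in('top','side'):
    c=load(tag);P=cloud(c);im=c['color'].astype(int)
    m=((im.min(2)>175)&(P[...,2]>0.025)&(P[...,2]<0.05)).astype(np.uint8)
    n,l,st,ce=cv2.connectedComponentsWithStats(m)
    for i in range(1,n):
        if st[i,4]>30:
            q=P[l==i]; r=cv2.minAreaRect(q[:,:2].astype(np.float32)*1000)
            print(tag,ce[i].round(1),st[i,4],q.mean(0).round(4),q[:,2].max().round(4),np.round(r[0],1),np.round(r[1],1),round(r[2],1))
    # holder: dark, near
    m=((im.max(2)<60)&(P[...,2]>0.006)&(P[...,2]<0.03)).astype(np.uint8)
    n,l,st,ce=cv2.connectedComponentsWithStats(m)
    for i in range(1,n):
        if st[i,4]>60:
            q=P[l==i]; r=cv2.minAreaRect(q[:,:2].astype(np.float32)*1000)
            print(tag,'dark',ce[i].round(1),st[i,4],q.mean(0).round(4),q[:,2].max().round(4),np.round(r[0],1),np.round(r[1],1),round(r[2],1))
E
```

```text
top [389.2 146.8] 65 [ 0.7346 -0.1136  0.0373] 0.0497 [ 739.7 -111.7] [53.8 10.7] 32.0
top [344.9 226.1] 176 [ 0.5449 -0.0195  0.0336] 0.0388 [545.3 -19.9] [45.9 18.2] 2.6
top [359.2 226.1] 185 [ 0.5465 -0.0517  0.0334] 0.039 [546.9 -52.5] [45.4 20.2] 2.5
top [481.  251.5] 195 [ 0.5041 -0.3256  0.0328] 0.0393 [ 505.6 -326.2] [45.3 20.7] 2.8
top [462.3 252.2] 197 [ 0.5004 -0.2837  0.0328] 0.0396 [ 500.9 -284.6] [44.6 22.3] 0.0
top dark [332.6 227.5] 779 [0.5428 0.0076 0.013 ] 0.0249 [544.9  -7. ] [ 61.8 132.5] 3.4
top dark [ 69.9 269.4] 137 [0.4146 0.593  0.0183] 0.03 [417.1 593.2] [26.9 88.5] 64.8
side [361.1 165.5] 42 [ 0.5047 -0.321   0.0319] 0.0378 [ 504.9 -321.7] [36.5 18.7] 13.0
side [360.8 171. ] 43 [ 0.5013 -0.2774  0.0313] 0.0368 [ 500.7 -278.8] [36.4 16.8] 4.0
side [281.1 187.3] 66 [ 0.7491 -0.1048  0.0375] 0.0496 [ 749.6 -105.9] [33.7 12.9] 16.1
side [339.1 202.9] 59 [ 0.5455 -0.046   0.0321] 0.0382 [545.8 -45.1] [37.4 14.9] 8.2
side [338.2 208.9] 59 [ 0.5433 -0.0123  0.0312] 0.0383 [543.4 -10.5] [36.6 16.4] 10.7
side dark [624.8 150.1] 110 [-0.6126 -0.7118  0.0126] 0.029 [-608.5 -718.7] [280.8  21.4] 89.6
side dark [336.3 220.2] 350 [0.5432 0.0236 0.0142] 0.0228 [545.9  -2.2] [ 61.6 137.2] 3.7
```

View pics/crop1.png

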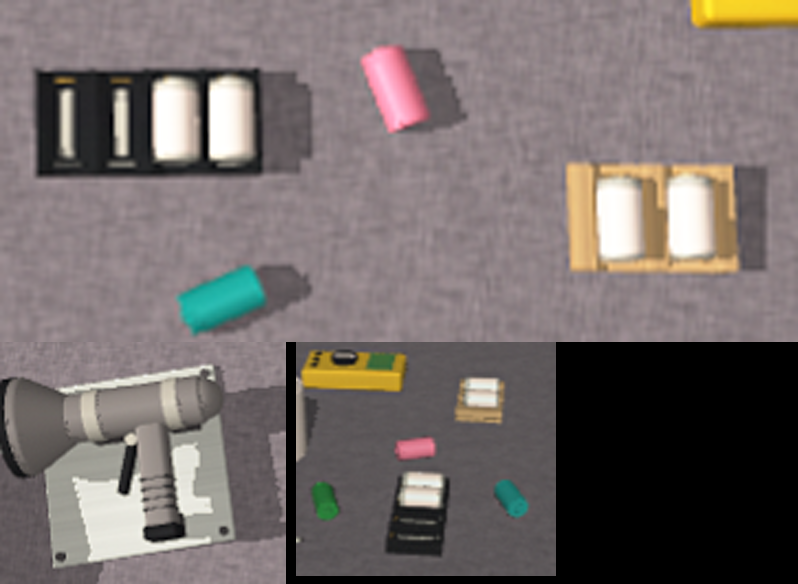

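```bash
cat > plan.py <<'E'
import sys, numpy as np
from scipy.spatial.transform import Rotation as R
from rig import ctrl
# usage: plan.py x y z yaw(deg, tool down) [dirsign]
x,y,z,yaw=map(float,sys.argv[1:5])
s=ctrl.observe(); p=np.array(s['tool_pos']); Rc=R.from_euler('xyz',s['orientation'])
Rt=R.from_euler('xyz',[np.pi,0,np.radians(yaw)])
d=Rc.inv().apply(np.array([x,y,z])-p); r=(Rc.inv()*Rt).as_rotvec()
if len(sys.argv)>5 and np.sign(r[2])!=float(sys.argv[5]): r=r*(1-2*np.pi/np.linalg.norm(r))
n=int(np.ceil(max(abs(d).max()/.12,abs(r).max()/(np.pi/2))))
print('t',round(s['t'],2),'pos',p.round(4),'rpy',np.degrees(s['orientation']).round(2),'gap',round(s['finger_gap'],4))
print('shift total/.12',(d/.12).round(3),'turn/(pi/2)',(r/(np.pi/2)).round(3),'rows>=',np.ceil(max(np.linalg.norm(d)/.0417,np.degrees(np.linalg.norm(r))/7.16)))
E
python3 - <<'E'
from h import *
c=ctrl.camera('wrist'); s=ctrl.observe()
from scipy.spatial.transform import Rotation as R
T=np.eye(4);T[:3,:3]=R.from_euler('xyz',s['orientation']).as_matrix();T[:3,3]=s['tool_pos']
print((np.linalg.inv(T)@c['pose']).round(4),c['mtx'].round(0))
E
python3 plan.py 0.502 -0.303 0.2 92.9
```

```text
[[-8.000e-04  9.483e-01  3.173e-01  8.140e-02]
 [ 1.000e+00  7.000e-04  4.000e-04 -1.000e-03]
 [ 2.000e-04  3.173e-01 -9.483e-01 -1.416e-01]
 [ 0.000e+00  0.000e+00  0.000e+00  1.000e+00]] [[296.   0. 318.]
 [  0. 296. 198.]
 [  0.   0.   1.]]
t 0.15 pos [ 0.2129 -0.6137  0.2305] rpy [-1.7992e+02  1.0000e-02  1.9130e+01] gap 0.0853
shift total/.12 [ 3.125 -1.656  0.256] turn/(pi/2) [-0.001 -0.001 -0.82 ] rows>= 11.0
```

```bash

python3 -m inch '[[[0.35,-0.19,0],[0,0,0],1],[[0.7,-0.37,0],[0,0,0],1],[[1,-0.53,0],[0,0,0],1]]'
python3 -m inch '[[[0.35,-0.19,0],[0,0,0],1],[[0.7,-0.37,0],[0,0,0],1],[[1,-0.53,0],[0,0,0],1]]'
python3 -m inch '[[[0.35,-0.18,0.2],[0,0,-0.07],1],[[0.7,-0.37,0.4],[0,0,-0.15],1],[[1,-0.53,0.6],[0,0,-0.23],1],[[1,-0.53,0.7],[0,0,-0.31],1],[[1,-0.53,0.7],[0,0,-0.38],1],[[1,-0.53,0.7],[0,0,-0.46],1],[[1,-0.53,0.7],[0,0,-0.54],1],[[1,-0.53,0.7],[0,0,-0.62],1],[[1,-0.53,0.7],[0,0,-0.7],1],[[1,-0.53,0.7],[0,0,-0.77],1],[[1,-0.53,0.7],[0,0,-0.82],1],[[1,-0.53,0.7],[0,0,-0.82],1]]'
python3 plan.py 0.502 -0.303 0.14 92.9
python3 -c "
from h import *
snap('wrist','w1')"
```

```text
t: 0.4
tool_pos: [0.2983, -0.5217, 0.2308]
orientation: [-3.141, 0.0, 0.331]
contact_force: [1.5, -1.5, -0.6]
finger_gap: 0.0853
grip_force: 0.0
t: 0.65
tool_pos: [0.3842, -0.4294, 0.2312]
orientation: [-3.141, 0.0, 0.334]
contact_force: [0.6, -0.8, -0.4]
finger_gap: 0.0852
grip_force: 0.0
t: 1.65
tool_pos: [0.4755, -0.3317, 0.147]
orientation: [-3.141, -0.0, 1.623]
contact_force: [-0.7, 0.1, -0.2]
finger_gap: 0.0854
grip_force: 0.0
t 1.65 pos [ 0.4755 -0.3317  0.147 ] rpy [-1.7997e+02 -3.0000e-02  9.2990e+01] gap 0.0854
shift total/.12 [0.227 0.233 0.058] turn/(pi/2) [-0.    -0.     0.001] rows>= 1.0
```

View pics/w1.png

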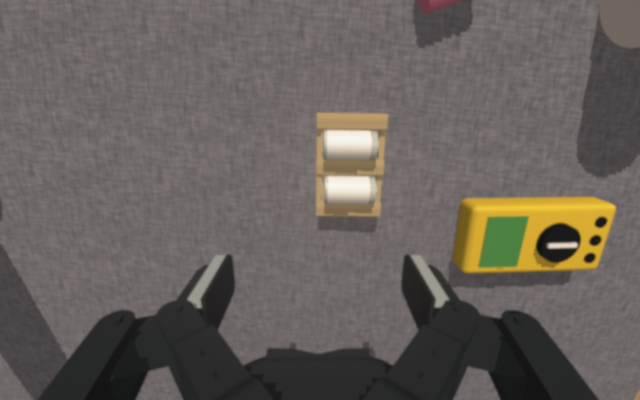

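```bash

python3 -m inch '[[[-0.12,0.11,0.27],[0,0,0],1],[[-0.25,0.22,0.55],[0,0,0],1],[[-0.25,0.22,0.55],[0,0,0],1],[[-0.25,0.22,0.55],[0,0,0],1]]'
python3 -c "
from h import *
c=snap('wrist','w2')
o=[]
for t in('w1','w2'):
    c=load(t);P=cloud(c);im=c['color'].astype(int)
    m=((im.min(2)>165)&(P[...,2]>0.022)&(P[...,2]<0.06)).astype(np.uint8)
    n,l,st,ce=cv2.connectedComponentsWithStats(m)
    for i in range(1,n):
        if st[i,4]>100:
            q=P[l==i]; r=cv2.minAreaRect(q[:,:2].astype(np.float32)*1000)
            print(t,st[i],q.mean(0).round(4),q[:,2].max().round(4),np.round(r[0],1),np.round(r[1],1),round(r[2],1))
c=load('w2'); print(ctrl.observe()['tool_pos'])
uv=[cv2.projectPoints(np.array([[p]])@np.eye(3),np.zeros(3),np.zeros(3),c['mtx'],c['dist'])[0].ravel() for p in [((np.linalg.inv(c['pose'])@[x,y,.023,1])[:3]*[1,-1,-1]) for x,y in((.46,-.25),(.55,-.36))]]
print(uv); (a,b),(d,e)=np.int32(uv)
k=c['color'][max(0,min(b,e)):max(b,e),min(a,d):max(a,d)]; cv2.imwrite('pics/w2c.png',cv2.resize(k,None,fx=5,fy=5,interpolation=cv2.INTER_CUBIC)[:600,:800])
"
```

```text
t: 2.03
tool_pos: [0.5021, -0.3597, 0.0782]
orientation: [-3.137, -0.004, 1.62]
contact_force: [-0.5, -0.3, 1.0]
finger_gap: 0.0855
grip_force: 0.0
w1 [ 324  130   54   22 1020] [ 0.5003 -0.2816  0.0329] 0.0377 [ 500.6 -282.1] [45.6 16.5] 1.9
w1 [ 325  176   51   22 1014] [ 0.503  -0.3227  0.0324] 0.0369 [ 503.8 -323.7] [45.3 17.4] 2.5
w2 [ 286   94   76   29 1933] [ 0.5002 -0.2817  0.0331] 0.0369 [ 500.9 -281.8] [46.3 16.4] 1.4
w2 [ 289  159   71   29 1842] [ 0.5031 -0.3227  0.0326] 0.037 [ 503.5 -323.5] [45.8 16.7] 2.6
w2 [596 250  37   6 187] [ 0.7143 -0.3676  0.0416] 0.0433 [ 713.9 -367.8] [29.7  4.9] 1.3
[ 0.50329711 -0.35988516  0.08053581]
[array([258.90052475,  50.52629679]), array([384.82747642, 223.36506982])]
```

View pics/w2c.png

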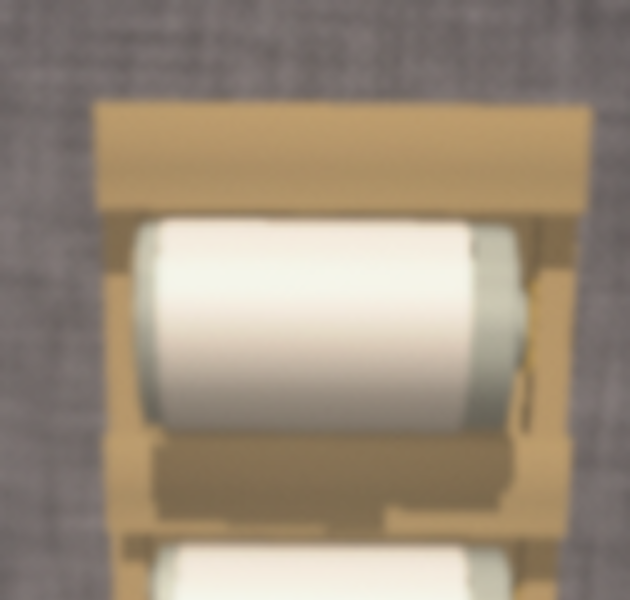

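```bash

python3 -m inch '[[[0.33,0.05,0],[0,0,0],1],[[0.66,0.1,0],[0,0,0],1],[[1,0.15,0],[0,0,0],1]]' >/dev/null
python3 -m inch '[[[0.33,0.05,0],[0,0,0],1],[[0.66,0.1,0],[0,0,0],1],[[1,0.15,0],[0,0,0],1],[[1.0,0.15,0],[0,0,0],1]]'
python3 -m inch '[[[0.2,0.05,0],[0,0,0],1],[[0.2,0.05,0],[0,0,0],1],[[0.2,0.05,0],[0,0,0],1]]'
python3 -c "
from h import *
c=snap('wrist','w3')
for t in('w3',):
    P=cloud(c);im=c['color'].astype(int)
    m=((im.min(2)>150)&(P[...,2]>0.022)&(P[...,2]<0.06)).astype(np.uint8)
    n,l,st,ce=cv2.connectedComponentsWithStats(m)
    for i in range(1,n):
        if st[i,4]>100:
            q=P[l==i]; r=cv2.minAreaRect(q[:,:2].astype(np.float32)*1000)
            print(t,st[i],q.mean(0).round(4),q[:,2].max().round(4),np.round(r[0],1),np.round(r[1],1),round(r[2],1))
def crop(c,cs,z=.023):
    uv=[cv2.projectPoints(((np.linalg.inv(c['pose'])@[x,y,z,1])[:3]*[1,-1,-1]).reshape(1,1,3),np.zeros(3),np.zeros(3),c['mtx'],c['dist'])[0].ravel() for x,y in cs]
    print(np.round(uv)); (a,b),(d,e)=np.int32(uv).clip(0,640)
    return c['color'][min(b,e):max(b,e),min(a,d):max(a,d)]
A=crop(load('w2'),((.46,-.29),(.55,-.36))); B=crop(c,((.50,.075),(.59,-.085)))
f=lambda k:cv2.resize(k,(390,int(k.shape[0]*390/k.shape[1])),interpolation=cv2.INTER_CUBIC)
A,B=f(A),f(B); o=np.zeros((600,800,3),np.uint8); o[:min(600,len(A)),:390]=A[:600]; o[:min(600,len(B)),400:790]=B[:600]; cv2.imwrite('pics/w3c.png',o)
"
```

```text
t: 2.67
tool_pos: [0.5297, -0.1075, 0.0845]
orientation: [3.136, -0.004, 1.635]
contact_force: [0.4, 0.8, 0.5]
finger_gap: 0.0856
grip_force: 0.0
t: 2.92
tool_pos: [0.5332, -0.0932, 0.0834]
orientation: [3.138, 0.001, 1.625]
contact_force: [0.5, -0.7, -0.9]
finger_gap: 0.0853
grip_force: 0.0
w3 [ 307   97   75   32 2228] [ 0.5448 -0.0175  0.0332] 0.0371 [545.3 -17.8] [46.4 19. ] 3.2
w3 [ 308  148   71   31 2074] [ 0.5469 -0.0497  0.0327] 0.0369 [547.3 -50.8] [46.4 19.2] 3.2
w3 [ 546  218   94   77 2934] [ 0.7377 -0.1108  0.0409] 0.06 [ 742.6 -104.6] [60.4 27.6] 23.1
w3 [335 270  55  21 286] [ 0.573  -0.1459  0.0232] 0.025 [ 571.7 -146.1] [45.1  5.9] 22.7
w3 [621 328  19  18 140] [ 0.7815 -0.1685  0.0574] 0.06 [ 780.9 -169.4] [17.7  5.3] 43.3
[[259. 118.]
 [385. 223.]]
[[276. -57.]
 [396. 210.]]
```

View pics/w3c.png

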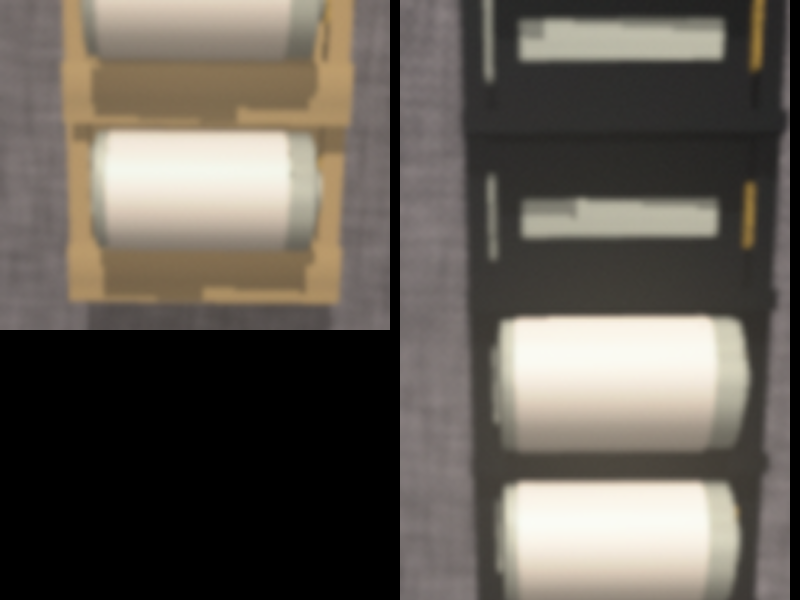

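```bash

python3 -m inch '[[[0.14,0.05,-0.35],[0,0,0],1],[[0.28,0.1,-0.7],[0,0,0],1],[[0.28,0.1,-0.7],[0,0,0],1],[[0.28,0.1,-0.7],[0,0,0],1]]'
cat > fit.py <<'E'
from h import *
from scipy.optimize import least_squares
def cells(t):
    c=load(t);P=cloud(c);im=c['color'].astype(int)
    m=((im.min(2)>150)&(P[...,2]>0.02)&(P[...,2]<0.05)&(abs(P[...,0]-.525)<.06)).astype(np.uint8)
    n,l,st,ce=cv2.connectedComponentsWithStats(m)
    for i in range(1,n):
        if st[i,4]<300: continue
        q=P[l==i]
        f=lambda a:np.hypot((q[:,1]-a[0]-a[2]*(q[:,0]-.52))*np.cos(a[2]),q[:,2]-a[1])-.013
        r=least_squares(f,[q[:,1].mean(),.023,.05],loss='soft_l1',f_scale=.001)
        y0,z0,s=r.x; ax=q[:,0]*np.cos(s)+q[:,1]*np.sin(s)
        lo,hi=np.percentile(ax,[.5,99.5]); x=q[:,0].mean()
        xm=(lo+hi)/2; L=hi-lo
        xx=(xm-np.sin(s)*y0)/np.cos(s)  # approx
        print(t,'cell y,z,yawdeg',(y0+s*(xx-.52)).round(4),z0.round(4),np.degrees(s).round(2),'body mid x',xx.round(4),'len',L.round(4),'rms',np.sqrt((r.fun**2).mean()).round(4))
def holder(t):
    c=load(t);P=cloud(c)
    m=(P[...,2]>.011)&(P[...,2]<.022)&(abs(P[...,0]-.545)<.05)&(abs(P[...,1])<.1)
    m=cv2.morphologyEx(m.astype(np.uint8),cv2.MORPH_OPEN,np.ones((2,2)))>0
    q=P[m]; r=cv2.minAreaRect(q[:,:2].astype(np.float32)*1000); print(t,'holder',m.sum(),np.round(r,2) if 0 else (np.round(r[0],1),np.round(r[1],1),round(r[2],2)),'walltop',np.percentile(q[:,2],[50,90,98]).round(4))
if __name__=='__main__':
    import sys
    for t in sys.argv[1:]: cells(t); holder(t) if t in('top','w4','w3') else 0
E
python3 -c "
from h import *
c=snap('wrist','w4');print(ctrl.observe()['tool_pos'])"; python3 fit.py w1 w2 w3 w4 top
```

```text
t: 3.3
tool_pos: [0.5455, -0.0603, 0.1696]
orientation: [3.133, 0.002, 1.622]
contact_force: [-0.3, -0.4, -0.9]
finger_gap: 0.0854
grip_force: 0.0
[ 0.54341614 -0.06148132  0.16707481]
w1 cell y,z,yawdeg -0.287 0.0224 2.26 body mid x 0.5008 len 0.0455 rms 0.0006
w1 cell y,z,yawdeg -0.3282 0.0221 2.1 body mid x 0.504 len 0.0453 rms 0.0008
w2 cell y,z,yawdeg -0.2867 0.0223 1.85 body mid x 0.5011 len 0.0457 rms 0.0007
w2 cell y,z,yawdeg -0.3283 0.0221 2.06 body mid x 0.504 len 0.0459 rms 0.0007
w3 cell y,z,yawdeg -0.0213 0.0223 3.62 body mid x 0.5454 len 0.0456 rms 0.0006
w3 cell y,z,yawdeg -0.0542 0.0222 2.99 body mid x 0.5473 len 0.0457 rms 0.0006
w3 cell y,z,yawdeg -0.1358 0.0327 25.23 body mid x 0.5742 len 0.0376 rms 0.0007
w3 holder 5330 (array([548.5, -12.5]), array([ 68.8, 133.3]), 3.58) walltop [0.0148 0.0196 0.0205]
w4 cell y,z,yawdeg -0.0214 0.0222 3.25 body mid x 0.546 len 0.0475 rms 0.001
w4 cell y,z,yawdeg -0.0536 0.0221 3.24 body mid x 0.5477 len 0.0457 rms 0.0008
w4 holder 2882 (array([547. ,  -7.2]), array([ 66.8, 144.9]), 3.23) walltop [0.0148 0.0197 0.0206]
top holder 462 (array([490.7, -13. ]), array([169.7, 137. ]), 4.23) walltop [0.014  0.0215 0.033 ]
```

```bash
python3 - <<'E'
from h import *
for t in('w4','w3','top'):
    c=load(t);P=cloud(c);im=c['color'].astype(int)
    roi=(abs(P[...,0]-.545)<.045)&(abs(P[...,1]+.005)<.085)
    m=(roi&(P[...,2]<.014)&(im.min(2)>120)).astype(np.uint8)
    n,l,st,ce=cv2.connectedComponentsWithStats(m)
    for i in range(1,n):
        if st[i,4]>20 and P[l==i][:,1].mean()>-.01:
            v,u=np.nonzero(l==i); q=atz(c,np.c_[u,v],.0105); r=cv2.minAreaRect(q[:,:2].astype(np.float32)*1000)
            print(t,'plate',st[i,4],'z',np.median(P[l==i][:,2]).round(4),np.round(r[0],1),np.round(r[1],1),round(r[2],1))
    d=(roi&(im.max(2)<75)).astype(np.uint8); n,l,st,ce=cv2.connectedComponentsWithStats(d)
    i=1+st[1:,4].argmax(); v,u=np.nonzero(l==i); 
    for z in(.015,.02):
        q=atz(c,np.c_[u,v],z); r=cv2.minAreaRect(q[:,:2].astype(np.float32)*1000); print(t,'dark@',z,np.round(r[0],1),np.round(r[1],1),round(r[2],2))
E
```

```text
w4 plate 273 z 0.0095 [541.9  44.6] [39.   6.2] 2.9
w4 plate 222 z 0.0096 [544.   11.7] [39.2  6.1] 4.4
w4 plate 29 z 0.0091 [550.1  -8.9] [28.  0.] 2.9
w4 dark@ 0.015 [ 559.2 -263. ] [387.5 236.5] 2.16
w4 dark@ 0.02 [ 558.8 -258.2] [381.  232.5] 2.16
w3 plate 648 z 0.0095 [542.3  44.4] [39.3  6.4] 3.2
w3 plate 562 z 0.0096 [544.5  11.7] [39.1  6.3] 3.3
w3 plate 57 z -0.0001 [504.8   8.6] [6.8 5.7] 2.8
w3 plate 30 z 0.0093 [553.9  -7.1] [20.1  0. ] 3.3
w3 dark@ 0.015 [ 558.9 -211.7] [287.5 166.7] 2.73
w3 dark@ 0.02 [ 558.1 -206.9] [280.6 162.7] 2.73
top plate 896 z -0.0003 [543.9  -4.5] [ 89.8 168.1] 0.2
top plate 48 z 0.0097 [542.4  43.3] [36.9  4.6] 3.2
top plate 57 z 0.0088 [544.2  10.1] [36.9  6.9] 2.9
top dark@ 0.015 [545.7  -6. ] [ 62.1 135.5] 3.1
top dark@ 0.02 [545.1  -5.8] [ 61.8 134.9] 3.1
```

```bash
python3 plan.py 0.502 -0.2868 0.07 92.1
```

```text
t 3.35 pos [ 0.5434 -0.0615  0.1671] rpy [1.7979e+02 1.0000e-01 9.2860e+01] gap 0.0855
shift total/.12 [-1.857 -0.442  0.811] turn/(pi/2) [0.002 0.001 0.008] rows>= 6.0
```

```bash

python3 -m inch '[[[-0.31,-0.07,0.1],[0,0,0],0.7],[[-0.62,-0.15,0.25],[0,0,0],0.7],[[-0.93,-0.22,0.4],[0,0,0.008],0.7]]' >/dev/null
python3 -m inch '[[[-0.31,-0.07,0.14],[0,0,0],0.7],[[-0.62,-0.15,0.28],[0,0,0],0.7],[[-0.93,-0.22,0.41],[0,0,0],0.7],[[-0.93,-0.22,0.41],[0,0,0],0.7],[[-0.93,-0.22,0.41],[0,0,0],0.7]]'
python3 plan.py 0.502 -0.2868 0.07 92.1
python3 - <<'E'
from h import *
from scipy.spatial.transform import Rotation as R
c=snap('wrist','w5'); s=ctrl.observe()
def tips(c,T):
    P=cloud(c).reshape(-1,3); Q=(P-T[:3,3])@T[:3,:3]
    d=c['depth'].ravel()
    for sg in(1,-1):
        k=(d>0)&(sg*Q[:,1]>.015)&(sg*Q[:,1]<.065)&(abs(Q[:,0])<.02)&(Q[:,2]<.02)&(Q[:,2]>-.06)
        q=Q[k]; print(k.sum(),'tip z',np.percentile(q[:,2],[90,98,99.5]).round(4),'y inner',np.percentile(abs(q[:,1]),[1,50,99]).round(4),'x',np.percentile(q[:,0],[1,99]).round(4))
T=np.eye(4);T[:3,:3]=R.from_euler('xyz',s['orientation']).as_matrix();T[:3,3]=s['tool_pos']
print(s['finger_gap']); tips(c,T)
X=np.array([[-.0008,.9483,.3173,.0814],[1,.0007,.0004,-.001],[.0002,.3173,-.9483,-.1416],[0,0,0,1]])
c=load('w4'); tips(c,c['pose']@np.linalg.inv(X))
E
```

```text
t: 4.02
tool_pos: [0.4951, -0.2885, 0.0655]
orientation: [-3.135, -0.001, 1.601]
contact_force: [0.3, 0.3, 0.2]
finger_gap: 0.0595
grip_force: 0.0
t 4.02 pos [ 0.4951 -0.2885  0.0655] rpy [-1.7963e+02 -7.0000e-02  9.1720e+01] gap 0.0595
shift total/.12 [ 0.013  0.058 -0.038] turn/(pi/2) [-0.004 -0.001 -0.004] rows>= 1.0
0.059709221145218316
5701 tip z [-0.0196 -0.0092 -0.0052] y inner [0.0262 0.039  0.0584] x [-0.0121  0.0119]
5606 tip z [-0.0201 -0.0091 -0.0053] y inner [0.0315 0.0441 0.0637] x [-0.0119  0.0123]
3196 tip z [-0.0215 -0.0153 -0.0131] y inner [0.0411 0.0433 0.0631] x [-0.0105  0.0134]
3175 tip z [-0.0214 -0.0151 -0.0131] y inner [0.0432 0.0454 0.0636] x [-0.0104  0.0134]
```

View pics/w5.png

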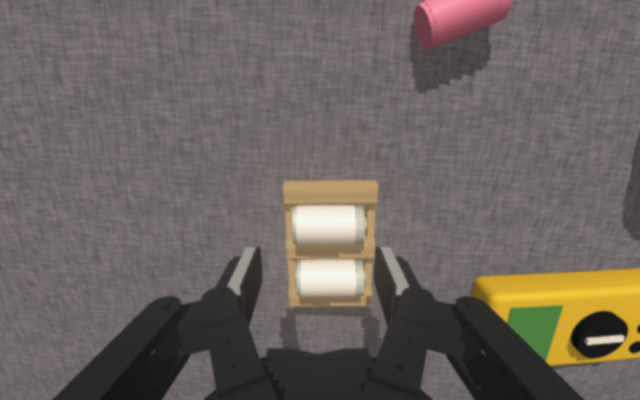

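```bash

python3 -m inch '[[[0.013,0.055,0],[-0.004,0,-0.004],0.7],[[0.013,0.055,0.1],[-0.004,0,-0.004],0.7],[[0.013,0.055,0.2],[-0.004,0,-0.004],0.7],[[0.013,0.055,0.3],[-0.004,0,-0.004],0.7],[[0.013,0.055,0.3],[-0.004,0,-0.004],0.7],[[0.013,0.055,0.3],[-0.004,0,-0.004],0.7]]'
python3 plan.py 0.502 -0.2868 0.0145 92.1; cat > rel.py <<'E'
from h import *; import fit,sys
from scipy.spatial.transform import Rotation as R
t=sys.argv[1]; c=snap('wrist',t); s=ctrl.observe(); print('obs',np.round(s['tool_pos'],4),np.degrees(s['orientation']).round(2),round(s['finger_gap'],4),np.round(s['contact_force'],1),round(s['grip_force'],1))
X=np.array([[-.0008,.9483,.3173,.0814],[1,.0007,.0004,-.001],[.0002,.3173,-.9483,-.1416],[0,0,0,1]])
T=c['pose']@np.linalg.inv(X); print('cam tcp',T[:3,3].round(4))
P=cloud(c); Q=((P.reshape(-1,3)-T[:3,3])@T[:3,:3]); d=c['depth'].ravel()
dark=(c['color'].reshape(-1,3).max(1)<150)
e=[]
for sg in(1,-1):
    k=(d>0)&(sg*Q[:,1]>.015)&(sg*Q[:,1]<.065)&(abs(Q[:,0])<.014)&(Q[:,2]<.005)&(Q[:,2]>-.025)&dark
    q=Q[k]; e.append(np.percentile(sg*q[:,1],5)*sg); print(sg,k.sum(),'tipz',np.percentile(q[:,2],99).round(4),'inner y',e[-1].round(4))
print('pad mid tool y',np.round(sum(e)/2,4))
fit.cells(t)
E
python3 rel.py w6
```

```text
t: 4.57
tool_pos: [0.5055, -0.2818, 0.0312]
orientation: [3.138, -0.001, 1.617]
contact_force: [0.4, -0.1, 0.6]
finger_gap: 0.0596
grip_force: 0.0
t 4.57 pos [ 0.5055 -0.2818  0.0312] rpy [ 1.7979e+02 -8.0000e-02  9.2630e+01] gap 0.0596
shift total/.12 [-0.04  -0.031  0.139] turn/(pi/2) [ 0.002 -0.001  0.006] rows>= 1.0
obs [ 0.5062 -0.2823  0.0321] [ 1.797e+02 -3.000e-02  9.260e+01] 0.0599 [0.  0.2 1.1] 0.0
cam tcp [ 0.5059 -0.2807  0.0314]
1 679 tipz -0.001 inner y 0.0287
-1 662 tipz -0.0011 inner y -0.0306
pad mid tool y -0.001
w6 cell y,z,yawdeg -0.2864 0.0221 2.1 body mid x 0.5009 len 0.0459 rms 0.0007
w6 cell y,z,yawdeg -0.3286 0.0222 2.05 body mid x 0.5044 len 0.0458 rms 0.0008
```

```bash

python3 -m inch '[[[-0.038,-0.033,0],[0,0,0.006],0.7],[[-0.038,-0.033,0.07],[0,0,0.006],0.7],[[-0.038,-0.033,0.14],[0,0,0.006],0.7],[[-0.038,-0.033,0.14],[0,0,0.006],0.7],[[-0.038,-0.033,0.14],[0,0,0.006],0.7]]'
python3 -m inch '[[[0,0,0],[0,0,0],0.7]]'
python3 plan.py 0.502 -0.2868 0.0145 92.1
```

```text
t: 5.03
tool_pos: [0.5022, -0.2872, 0.015]
orientation: [3.137, -0.001, 1.606]
contact_force: [0.5, -1.1, -0.3]
finger_gap: 0.0596
grip_force: 0.0
t: 5.12
tool_pos: [0.5029, -0.2874, 0.0157]
orientation: [3.135, -0.0, 1.606]
contact_force: [1.1, 0.3, 0.1]
finger_gap: 0.0597
grip_force: 0.0
t 5.12 pos [ 0.5029 -0.2874  0.0157] rpy [ 1.7964e+02 -1.0000e-02  9.2040e+01] gap 0.0597
shift total/.12 [ 0.005 -0.007  0.01 ] turn/(pi/2) [ 0.004 -0.    -0.001] rows>= 1.0
```

Close (command slightly inside 49 mm) and lift.

```bash

python3 -m inch '[[[0,0,0.01],[0,0,0],0.62],[[0,0,0.01],[0,0,0],0.55],[[0,0,0.01],[0,0,0],0.45],[[0,0,0.01],[0,0,0],0.4],[[0,0,0.01],[0,0,0],0.4],[[0,0,0.01],[0,0,0],0.4]]' 30
python3 -m inch '[[[0,0,-0.05],[0,0,0],0.4],[[0,0,-0.12],[0,0,0],0.4],[[0,0,-0.25],[0,0,0],0.4],[[0,0,-0.4],[0,0,0],0.4],[[0,0,-0.5],[0,0,0],0.4],[[0,0,-0.5],[0,0,0],0.4],[[0,0,-0.5],[0,0,0],0.4]]'
python3 rel.py w7;python3 plan.py 0.5446 0.0117 0.075 93.2
```

```text
t: 5.62
tool_pos: [0.5031, -0.2876, 0.015]
orientation: [3.135, 0.0, 1.606]
contact_force: [-0.3, 0.2, 3.2]
finger_gap: 0.0484
grip_force: 31.2
t: 6.2
tool_pos: [0.5029, -0.2879, 0.0754]
orientation: [3.134, 0.001, 1.606]
contact_force: [-1.0, -0.1, -1.5]
finger_gap: 0.0479
grip_force: 31.3
obs [ 0.5021 -0.2875  0.0744] [179.66   0.    92.02] 0.0481 [ 0.4  0.5 -0.8] 31.3
cam tcp [ 0.5033 -0.2867  0.0756]
1 648 tipz -0.0046 inner y 0.0193
-1 496 tipz -0.0044 inner y -0.0241
pad mid tool y -0.0024
t 6.25 pos [ 0.5021 -0.2875  0.0744] rpy [179.66   0.    92.02] gap 0.0481
shift total/.12 [ 2.479e+00  4.420e-01 -2.000e-03] turn/(pi/2) [ 0.004  0.    -0.013] rows>= 8.0
```

View pics/w7.png

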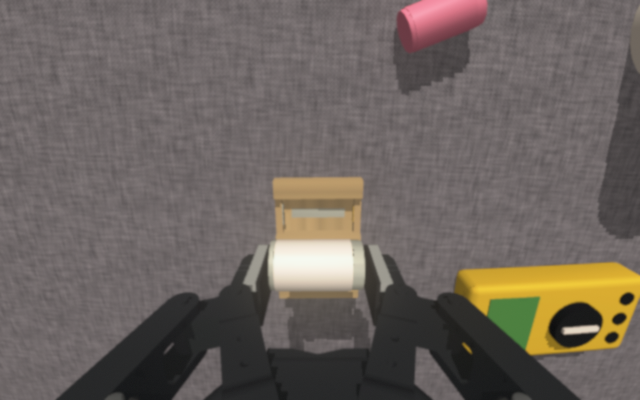

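```bash

python3 -m inch '[[[0.2,0.03,0],[0,0,0],0.4],[[0.5,0.09,0],[0,0,0],0.4],[[0.83,0.147,0],[0,0,-0.012],0.4]]' >/dev/null
python3 -m inch '[[[0.28,0.05,0],[0,0,0],0.4],[[0.55,0.1,0],[0,0,0],0.4],[[0.83,0.147,0],[0,0,0],0.4]]' >/dev/null
python3 -m inch '[[[0.28,0.05,0],[0,0,0],0.4],[[0.55,0.1,0],[0,0,0],0.4],[[0.81,0.147,0],[0,0,0],0.4],[[0.81,0.147,0],[0,0,0],0.4],[[0.81,0.147,0],[0,0,0],0.4],[[0.81,0.147,0],[0,0,0],0.4],[[0.81,0.147,0],[0,0,0],0.4]]'
cat > held.py <<'E'
from h import *; import sys
from scipy.optimize import least_squares
t=sys.argv[1]; c=snap('wrist',t); s=ctrl.observe(); print('obs',np.round(s['tool_pos'],4),np.degrees(s['orientation']).round(2),round(s['finger_gap'],4),round(s['grip_force'],1))
P=cloud(c);im=c['color'].astype(int); tp=s['tool_pos']
m=(im.min(2)>150)&(P[...,2]>tp[2])&(P[...,2]<tp[2]+.04)&(np.hypot(P[...,0]-tp[0],P[...,1]-tp[1])<.04)
n,l,st,ce=cv2.connectedComponentsWithStats(m.astype(np.uint8)); i=1+st[1:,4].argmax(); q=P[l==i]
def f(a):
    d=np.array([1,a[2],a[3]]);d/=np.linalg.norm(d); return np.linalg.norm(np.cross(q-[tp[0],a[0],a[1]],d),axis=1)-.013
r=least_squares(f,[tp[1],tp[2]+.008,.05,0],loss='soft_l1',f_scale=.001); x=q[:,0]
lo,hi=np.percentile(x,[.5,99.5])
xm=(lo+hi)/2; print('held: y',(r.x[0]+r.x[2]*(xm-tp[0])).round(4),'z',r.x[1].round(4),'yaw',np.degrees(np.arctan(r.x[2])).round(2),'pitch-up',np.degrees(np.arctan(r.x[3])).round(2),'mid x+1mm',(xm+.001).round(4),'len',(hi-lo).round(4))
m=(im.min(2)>90)&(P[...,2]<.013)&(P[...,2]>.006)&(abs(P[...,0]-.545)<.03)&(abs(P[...,1]-.03)<.045)
n,l,st,ce=cv2.connectedComponentsWithStats(m.astype(np.uint8))
for i in range(1,n):
    if st[i,4]>60: 
        v,u=np.nonzero(l==i);q=atz(c,np.c_[u,v],.0105);r=cv2.minAreaRect(q[:,:2].astype(np.float32)*1000); print('plate',np.round(r[0],1),np.round(r[1],1),round(r[2],1))
E
python3 held.py w8; python3 plan.py 0.5446 0.0117 0.0155 93.2
```

```text
t: 7.33
tool_pos: [0.5404, 0.0091, 0.0741]
orientation: [3.137, 0.001, 1.623]
contact_force: [-0.6, -0.3, -0.3]
finger_gap: 0.0477
grip_force: 31.3
obs [0.5406 0.009  0.0743] [1.7972e+02 6.0000e-02 9.2950e+01] 0.048 31.3
held: y 0.0101 z 0.0813 yaw 2.78 pitch-up -0.42 mid x+1mm 0.5395 len 0.0457
plate [542.1  44.6] [39.9  7.3] 2.9
plate [543.9  12.2] [40.4  7.9] 4.2
t 7.38 pos [0.5406 0.009  0.0743] rpy [1.7972e+02 6.0000e-02 9.2950e+01] gap 0.048
shift total/.12 [0.021 0.032 0.49 ] turn/(pi/2) [ 0.003  0.001 -0.003] rows>= 2.0
```

```bash

python3 -m inch '[[[0.017,0.036,0.1],[0.003,0,-0.003],0.4],[[0.017,0.036,0.25],[0.003,0,-0.003],0.4],[[0.017,0.036,0.35],[0.003,0,-0.003],0.4],[[0.017,0.036,0.35],[0.003,0,-0.003],0.4],[[0.017,0.036,0.35],[0.003,0,-0.003],0.4]]'
python3 held.py w9
```

```text
t: 7.8
tool_pos: [0.5446, 0.0123, 0.0322]
orientation: [-3.141, 0.0, 1.628]
contact_force: [-0.0, 0.9, -1.0]
finger_gap: 0.0477
grip_force: 31.3
obs [0.5455 0.0127 0.033 ] [1.7993e+02 2.0000e-02 9.3320e+01] 0.0479 31.3
held: y 0.0133 z 0.0393 yaw 3.08 pitch-up -0.9 mid x+1mm 0.5439 len 0.0456
plate [542.1  44.9] [40.1  7.3] 3.3
plate [544.1  15.1] [40.4  2.3] 2.3
```

```bash

python3 -m inch '[[[-0.011,0.004,0],[0,0,0],0.4],[[-0.011,0.004,0.04],[0,0,0],0.4],[[-0.011,0.004,0.08],[0,0,0],0.4],[[-0.011,0.004,0.11],[0,0,0],0.4],[[-0.011,0.004,0.138],[0,0,0],0.4],[[-0.011,0.004,0.138],[0,0,0],0.4],[[-0.011,0.004,0.138],[0,0,0],0.4]]'
python3 held.py w10
```

```text
t: 8.43
tool_pos: [0.5459, 0.0121, 0.016]
orientation: [3.141, 0.0, 1.63]
contact_force: [0.5, 0.4, -1.4]
finger_gap: 0.0479
grip_force: 31.3
obs [0.5461 0.0121 0.0163] [1.7992e+02 1.0000e-02 9.3390e+01] 0.0479 31.3
held: y 0.013 z 0.0232 yaw 3.13 pitch-up -0.6 mid x+1mm 0.5452 len 0.0455
plate [542.   44.8] [40.2  7.2] 3.3
```

```bash

python3 -m inch '[[[-0.005,0,0.006],[0,0,0],0.4],[[-0.005,0,0.006],[0,0,0],0.5],[[-0.005,0,0.006],[0,0,0],0.57],[[-0.005,0,0.006],[0,0,0],0.63],[[-0.005,0,0.006],[0,0,0],0.7],[[-0.005,0,0.006],[0,0,0],0.7],[[-0.005,0,0.006],[0,0,0],0.7]]'
python3 -m inch '[[[0,0,-0.05],[0,0,0],0.7],[[0,0,-0.2],[0,0,0],0.7],[[0,0,-0.4],[0,0,0],0.7],[[0,0,-0.5],[0,0,0],0.7],[[0,0,-0.5],[0,0,0],0.7]]'
python3 rel.py w11; python3 plan.py 0.505 -0.3284 0.075 92.1
```

```text
t: 9.07
tool_pos: [0.5463, 0.0115, 0.0158]
orientation: [3.14, 0.0, 1.63]
contact_force: [-0.3, 0.2, -0.5]
finger_gap: 0.06
grip_force: 0.0
t: 9.48
tool_pos: [0.5487, 0.0117, 0.0789]
orientation: [3.133, 0.001, 1.63]
contact_force: [-0.0, -0.8, 0.3]
finger_gap: 0.0598
grip_force: 0.0
obs [0.5475 0.0115 0.0772] [1.7969e+02 3.0000e-02 9.3370e+01] 0.0599 [ 0.1  0.4 -0.5] 0.0
cam tcp [0.5491 0.0129 0.0791]
1 629 tipz -0.0046 inner y 0.0287
-1 603 tipz -0.0046 inner y -0.0307
pad mid tool y -0.001
w11 cell y,z,yawdeg 0.0125 0.0221 2.83 body mid x 0.5451 len 0.0473 rms 0.0009
w11 cell y,z,yawdeg -0.0209 0.0221 3.49 body mid x 0.5461 len 0.047 rms 0.001
w11 cell y,z,yawdeg -0.0541 0.0223 3.2 body mid x 0.5482 len 0.0471 rms 0.001
t 9.53 pos [0.5475 0.0115 0.0772] rpy [1.7969e+02 3.0000e-02 9.3370e+01] gap 0.0599
shift total/.12 [-2.807 -0.52   0.017] turn/(pi/2) [0.003 0.    0.014] rows>= 9.0
```

```bash

python3 -m inch '[[[-0.25,-0.05,0],[0,0,0],0.7],[[-0.6,-0.11,0],[0,0,0],0.7],[[-0.936,-0.173,0],[0,0,0.014],0.7]]' >/dev/null
python3 -m inch '[[[-0.31,-0.06,0],[0,0,0],0.7],[[-0.62,-0.115,0],[0,0,0],0.7],[[-0.936,-0.173,0],[0,0,0],0.7]]' >/dev/null
python3 -m inch '[[[-0.31,-0.06,0],[0,0,0],0.7],[[-0.62,-0.115,0],[0,0,0],0.7],[[-0.936,-0.173,0],[0,0,0],0.7],[[-0.936,-0.173,0.15],[0,0,0],0.7],[[-0.936,-0.173,0.3],[0,0,0],0.7],[[-0.936,-0.173,0.3],[0,0,0],0.7],[[-0.936,-0.173,0.3],[0,0,0],0.7],[[-0.936,-0.173,0.3],[0,0,0],0.7]]'
python3 rel.py w12; python3 plan.py 0.505 -0.3284 0.015 92.1
```

```text
t: 10.7
tool_pos: [0.4992, -0.3269, 0.0396]
orientation: [3.14, -0.0, 1.609]
contact_force: [0.4, 0.4, -0.5]
finger_gap: 0.06
grip_force: 0.0
obs [ 0.4997 -0.3271  0.0402] [1.7986e+02 3.0000e-02 9.2200e+01] 0.0601 [0.3 0.2 0.5] 0.0
cam tcp [ 0.4996 -0.3258  0.0398]
1 652 tipz -0.0048 inner y 0.0287
-1 636 tipz -0.0047 inner y -0.0307
pad mid tool y -0.001
w12 cell y,z,yawdeg -0.3284 0.0222 2.09 body mid x 0.504 len 0.0459 rms 0.0007
t 10.75 pos [ 0.4997 -0.3271  0.0402] rpy [1.7986e+02 3.0000e-02 9.2200e+01] gap 0.0601
shift total/.12 [-0.013  0.043  0.21 ] turn/(pi/2) [0.002 0.    0.001] rows>= 1.0
```

```bash

python3 -m inch '[[[-0.017,0.046,0],[0,0,0],0.7],[[-0.017,0.046,0.07],[0,0,0],0.7],[[-0.017,0.046,0.14],[0,0,0],0.7],[[-0.017,0.046,0.21],[0,0,0],0.7],[[-0.017,0.046,0.21],[0,0,0],0.7],[[-0.017,0.046,0.21],[0,0,0],0.7]]'
python3 -m inch '[[[0,0,0],[0,0,0],0.62],[[0,0,0],[0,0,0],0.55],[[0,0,0],[0,0,0],0.45],[[0,0,0],[0,0,0],0.4],[[0,0,0],[0,0,0],0.4],[[0,0,0],[0,0,0],0.4]]' 30
python3 -m inch '[[[0,0,-0.05],[0,0,0],0.4],[[0,0,-0.12],[0,0,0],0.4],[[0,0,-0.25],[0,0,0],0.4],[[0,0,-0.4],[0,0,0],0.4],[[0,0,-0.5],[0,0,0],0.4],[[0,0,-0.5],[0,0,0],0.4],[[0,0,-0.5],[0,0,0],0.4]]'
python3 held.py w13;python3 plan.py 0.5435 0.0440 0.075 93.2
```

```text
t: 11.25
tool_pos: [0.5036, -0.329, 0.0133]
orientation: [-3.141, -0.001, 1.608]
contact_force: [0.1, -0.2, -0.4]
finger_gap: 0.0593
grip_force: 0.0
t: 11.75
tool_pos: [0.5048, -0.3296, 0.0147]
orientation: [3.139, 0.001, 1.608]
contact_force: [-0.5, -0.2, 0.8]
finger_gap: 0.0481
grip_force: 31.2
t: 12.33
tool_pos: [0.5049, -0.3298, 0.0754]
orientation: [3.138, 0.001, 1.608]
contact_force: [-0.6, -0.5, -0.9]
finger_gap: 0.048
grip_force: 31.2
obs [ 0.5042 -0.3294  0.0743] [1.7992e+02 1.0000e-02 9.2120e+01] 0.0479 31.2
held: y -0.3287 z 0.0828 yaw 2.16 pitch-up -0.25 mid x+1mm 0.5042 len 0.045
t 12.38 pos [ 0.5042 -0.3294  0.0743] rpy [1.7992e+02 1.0000e-02 9.2120e+01] gap 0.0479
shift total/.12 [ 3.097  0.442 -0.005] turn/(pi/2) [ 0.001  0.    -0.012] rows>= 10.0
```

```bash

python3 -m inch '[[[0.2,0.03,0],[0,0,0],0.4],[[0.5,0.07,0],[0,0,0],0.4],[[0.8,0.11,0],[0,0,-0.012],0.4]]' >/dev/null
python3 -m inch '[[[0.3,0.04,0],[0,0,0],0.4],[[0.6,0.08,0],[0,0,0],0.4],[[0.9,0.13,0],[0,0,0],0.4]]' >/dev/null
python3 -m inch '[[[0.3,0.04,0],[0,0,0],0.4],[[0.6,0.08,0],[0,0,0],0.4],[[0.8,0.12,0],[0,0,0],0.4]]' >/dev/null
python3 -m inch '[[[0.3,0.04,0],[0,0,0],0.4],[[0.59,0.085,0.1],[0,0,0],0.4],[[0.59,0.085,0.2],[0,0,0],0.4],[[0.59,0.085,0.2],[0,0,0],0.4],[[0.59,0.085,0.2],[0,0,0],0.4],[[0.59,0.085,0.2],[0,0,0],0.4],[[0.59,0.085,0.2],[0,0,0],0.4]]'
python3 held.py w14
```

```text
t: 13.72
tool_pos: [0.5391, 0.0419, 0.0506]
orientation: [3.14, 0.001, 1.624]
contact_force: [0.6, -1.0, -0.4]
finger_gap: 0.0476
grip_force: 31.3
obs [0.5393 0.0421 0.0508] [1.7988e+02 4.0000e-02 9.3060e+01] 0.0479 31.3
held: y 0.043 z 0.058 yaw 3.02 pitch-up -0.45 mid x+1mm 0.5383 len 0.0456
plate [542.   45.3] [40.3  7.3] 2.9
```

```bash

python3 -m inch '[[[0.013,0.037,0],[0.002,0,-0.001],0.4],[[0.013,0.037,0.08],[0.002,0,-0.001],0.4],[[0.013,0.037,0.16],[0.002,0,-0.001],0.4],[[0.013,0.037,0.16],[0.002,0,-0.001],0.4],[[0.013,0.037,0.16],[0.002,0,-0.001],0.4]]'
python3 held.py w15
```

```text
t: 14.18
tool_pos: [0.5422, 0.0452, 0.03]
orientation: [-3.137, 0.0, 1.628]
contact_force: [0.7, -0.6, -0.5]
finger_gap: 0.0478
grip_force: 31.3
obs [0.5427 0.0453 0.0306] [-1.7982e+02  1.0000e-02  9.3300e+01] 0.0484 31.3
held: y 0.0462 z 0.0375 yaw 3.23 pitch-up -0.69 mid x+1mm 0.5414 len 0.0454
plate [541.8  48.5] [39.3  1.3] 2.4
```

```bash

python3 -m inch '[[[-0.012,0.004,0],[0,0,0],0.4],[[-0.012,0.004,0.04],[0,0,0],0.4],[[-0.012,0.004,0.08],[0,0,0],0.4],[[-0.012,0.004,0.11],[0,0,0],0.4],[[-0.012,0.004,0.125],[0,0,0],0.4],[[-0.012,0.004,0.125],[0,0,0],0.4],[[-0.012,0.004,0.125],[0,0,0],0.4]]'
python3 held.py w16
```

```text
t: 14.82
tool_pos: [0.5437, 0.044, 0.0161]
orientation: [-3.14, 0.0, 1.628]
contact_force: [-0.0, 0.1, -0.1]
finger_gap: 0.0481
grip_force: 31.3
obs [0.5439 0.044  0.0163] [-1.7991e+02  1.0000e-02  9.3290e+01] 0.0483 31.3
held: y 0.045 z 0.0235 yaw 3.34 pitch-up -0.56 mid x+1mm 0.543 len 0.0453
```

```bash

python3 -m inch '[[[0,0,0.007],[0,0,0],0.4],[[0,0,0.007],[0,0,0],0.5],[[0,0,0.007],[0,0,0],0.57],[[0,0,0.007],[0,0,0],0.63],[[0,0,0.007],[0,0,0],0.7],[[0,0,0.007],[0,0,0],0.7],[[0,0,0.007],[0,0,0],0.7]]'
python3 -m inch '[[[0,0,-0.05],[0,0,0],0.7],[[0,0,-0.2],[0,0,0],0.7],[[0,0,-0.4],[0,0,0],0.7],[[0,0,-0.6],[0,0,0],0.7],[[0,0,-0.8],[0,0,0],0.8],[[0,0,-1],[0,0,0],0.9],[[0,0,-1],[0,0,0],1]]'
python3 rel.py w17
python3 - <<'E'
from h import *
# lamp from top & side clouds
for t in('top','side'):
    c=load(t);P=cloud(c);im=c['color'].astype(int)
    R=(P[...,0]>.4)&(P[...,0]<.8)&(P[...,1]>.15)&(P[...,1]<.55)
    m=R&(P[...,2]>.04)&(P[...,2]<.15)
    g=m&(P[...,2]>.066)&(P[...,2]<.080)
    hd=m&(P[...,2]>.098)
    for n,k in(('plate',R&(P[...,2]>.004)&(P[...,2]<.012)),('head',hd),('g',g)):
        q=P[k]; r=cv2.minAreaRect(q[:,:2].astype(np.float32)*1000); print(t,n,k.sum(),np.round(r[0],1),np.round(r[1],1),round(r[2],1),q[:,2].max().round(3))
    q=P[R&(P[...,2]>.079)&(P[...,2]<.095)]; print('barrel top',q.mean(0).round(4)); 
    d,_=cv2.PCACompute(q[:,:2].astype(np.float32),None)[1:],0; print(d)
    k=R&(im.max(2)<60)&(P[...,2]>.045); n,l,st,ce=cv2.connectedComponentsWithStats(k.astype(np.uint8))
    for i in range(1,n):
        if st[i,4]>8: q=P[l==i];print(t,'dark',st[i].tolist(),q.min(0).round(3),q.max(0).round(3))
E
```

```text
t: 15.45
tool_pos: [0.5439, 0.044, 0.0155]
orientation: [-3.14, 0.0, 1.628]
contact_force: [-0.5, 0.7, 0.1]
finger_gap: 0.0596
grip_force: 0.0
t: 16.03
tool_pos: [0.5476, 0.0448, 0.1408]
orientation: [3.133, 0.0, 1.628]
contact_force: [1.0, 0.7, 0.2]
finger_gap: 0.0849
grip_force: 0.0
obs [0.5462 0.0444 0.1386] [1.7972e+02 2.0000e-02 9.3280e+01] 0.0854 [-0.7 -0.9 -0.3] 0.0
cam tcp [0.548  0.0459 0.141 ]
1 448 tipz -0.0122 inner y 0.0411
-1 487 tipz -0.0121 inner y -0.0433
pad mid tool y -0.0011
w17 cell y,z,yawdeg 0.0452 0.0221 3.16 body mid x 0.5422 len 0.0459 rms 0.0008
w17 cell y,z,yawdeg 0.0125 0.0221 3.3 body mid x 0.5447 len 0.0461 rms 0.0008
w17 cell y,z,yawdeg -0.0208 0.0221 3.31 body mid x 0.5458 len 0.0468 rms 0.0009
w17 cell y,z,yawdeg -0.0539 0.0222 3.17 body mid x 0.5481 len 0.0467 rms 0.0011
top plate 3784 [599.8 350. ] [399.  399.3] 0.1 0.012
top head 444 [577.4 427.8] [66.3 46.2] 5.8 0.113
top g 1659 [550.8 339.9] [165.8 206.4] 3.8 0.08
barrel top [0.593  0.3542 0.0845]
(array([[-0.2571901,  0.9663608],
       [ 0.9663608,  0.2571901]], dtype=float32),)
top dark [128, 177, 15, 45, 189] [0.527 0.425 0.06 ] [0.621 0.456 0.113]
top dark [184, 207, 8, 22, 103] [0.517 0.32  0.06 ] [0.564 0.332 0.071]
top dark [196, 242, 18, 9, 119] [0.471 0.266 0.051] [0.491 0.299 0.079]
side plate 2473 [599.6 401.3] [288.7 395.2] 89.2 0.012
side head 410 [579.8 431.8] [67.2 44.4] 11.8 0.113
side g 1180 [549.9 351.8] [164.7 209.7] 4.2 0.08
barrel top [0.5919 0.3743 0.0847]
(array([[-0.23205432,  0.97270286],
       [ 0.97270286,  0.23205432]], dtype=float32),)
side dark [342, 260, 8, 19, 110] [0.471 0.273 0.047] [0.49  0.306 0.079]
side dark [306, 274, 22, 9, 141] [0.516 0.308 0.049] [0.564 0.338 0.07 ]
side dark [290, 289, 12, 7, 38] [0.553 0.375 0.067] [0.58  0.426 0.108]
side dark [263, 295, 50, 20, 178] [0.528 0.424 0.063] [0.625 0.459 0.113]
```

```bash

python3 -m inch '[[[0.25,-0.03,-0.1],[0,0,-0.07],1],[[0.6,-0.07,-0.2],[0,0,-0.15],1],[[1,-0.14,-0.2],[0,0,-0.22],1],[[1,-0.14,-0.2],[0,0,-0.29],1],[[1,-0.14,-0.2],[0,0,-0.36],1],[[1,-0.14,-0.2],[0,0,-0.43],1],[[1,-0.14,-0.2],[0,0,-0.5],1],[[1,-0.14,-0.2],[0,0,-0.57],1],[[1,-0.14,-0.2],[0,0,-0.64],1],[[1,-0.14,-0.2],[0,0,-0.71],1],[[1,-0.14,-0.2],[0,0,-0.78],1],[[1,-0.14,-0.2],[0,0,-0.85],1],[[1,-0.14,-0.2],[0,0,-0.92],1],[[1,-0.14,-0.2],[0,0,-1],1],[[1,-0.14,-0.2],[0,0,-1],1],[[1,-0.14,-0.2],[0,0,-1],1]]'
python3 plan.py 0.5 0.285 0.165 185
```

```text
t: 17.42
tool_pos: [0.5199, 0.1625, 0.1587]
orientation: [-3.141, -0.003, -3.087]
contact_force: [-0.6, 1.1, 0.2]
finger_gap: 0.0855
grip_force: 0.0
t 17.42 pos [0.5199 0.1625 0.1587] rpy [-179.99   -0.18 -176.89] gap 0.0855
shift total/.12 [ 0.11   1.028 -0.053] turn/(pi/2) [-0.    -0.002 -0.021] rows>= 3.0
```

```bash

python3 -m inch '[[[0.04,0.3,-0.05],[0,0,-0.02],1],[[0.08,0.65,-0.05],[0,0,-0.02],1],[[0.11,1,-0.05],[0,0,-0.02],1],[[0.11,1,-0.05],[0,0,-0.02],1],[[0.11,1,-0.05],[0,0,-0.02],1],[[0.11,1,-0.05],[0,0,-0.02],1]]'
python3 plan.py 0.5 0.285 0.165 185
python3 - <<'E'
from h import *
c=snap('wrist','l1');P=cloud(c);im=c['color'].astype(int)
R=(P[...,0]>.4)&(P[...,0]<.7)&(P[...,1]>.15)&(P[...,1]<.5)
k=R&(im.max(2)<75)&(P[...,2]>.045)&(P[...,2]<.082); n,l,st,ce=cv2.connectedComponentsWithStats(k.astype(np.uint8))
for i in range(1,n):
    if st[i,4]>40:
        q=P[l==i];r=cv2.minAreaRect(q[:,:2].astype(np.float32)*1000);print('dark',st[i].tolist(),q.min(0).round(3),q.max(0).round(3),np.round(r[0],1),np.round(r[1],1),round(r[2],1))
# grip edges by x slice
for x in np.arange(.49,.575,.01):
    q=P[R&(abs(P[...,0]-x)<.003)&(P[...,2]>.055)&(P[...,2]<.08)&(P[...,1]<.36)]
    g=q[q[:,2]>.0705]
    if len(g)>5: print(x.round(3),'grip y',np.percentile(g[:,1],[2,98]).round(4),'z',g[:,2].max().round(4),'all y',np.percentile(q[:,1],[2,98]).round(4),len(q))
# barrel: cylinder axis direction through z>.075 , y range
from scipy.optimize import least_squares
for t in('top','l1'):
    c=load(t);P=cloud(c)
    q=P[(P[...,2]>.068)&(P[...,2]<.1)&(P[...,0]>.565)&(P[...,0]<.66)&(P[...,1]>.24)&(P[...,1]<.35)]
    def f(a):
        d=np.array([-a[1],1,0]);d/=np.linalg.norm(d);return np.linalg.norm(np.cross(q-[a[0],.28,.06+a[2]],d),axis=1)-.026
    r=least_squares(f,[.6,.06,0],loss='soft_l1',f_scale=.001);print(t,'barrel x@y=.28',r.x[0].round(4),'yaw',np.degrees(r.x[1]).round(2),'dz',r.x[2].round(4),len(q),abs(r.fun).mean())
E
```

```text
t: 17.92
tool_pos: [0.5001, 0.2816, 0.1649]
orientation: [-3.14, -0.002, -3.053]
contact_force: [-0.4, -0.1, 0.2]
finger_gap: 0.0857
grip_force: 0.0
t 17.92 pos [0.5001 0.2816 0.1649] rpy [-1.7992e+02 -1.3000e-01 -1.7495e+02] gap 0.0857
shift total/.12 [-0.002  0.028 -0.001] turn/(pi/2) [-0.001 -0.001  0.001] rows>= 1.0
dark [305, 163, 40, 28, 853] [0.469 0.27  0.047] [0.49  0.302 0.078] [478.8 285.9] [15.6 32.1] 16.3
dark [354, 217, 21, 52, 561] [0.515 0.322 0.058] [0.565 0.334 0.069] [539.6 328.1] [ 9.  50.6] 86.0
dark [426, 234, 67, 26, 496] [0.526 0.394 0.045] [0.557 0.439 0.082] [540.1 415.3] [ 9.  53.4] 30.1
0.49 grip y [0.2737 0.3017] z 0.0756 all y [0.2739 0.3037] 245
0.5 grip y [0.2775 0.305 ] z 0.0758 all y [0.2763 0.3052] 246
0.51 grip y [0.2799 0.307 ] z 0.0756 all y [0.2787 0.3072] 229
0.52 grip y [0.2824 0.3091] z 0.0759 all y [0.2811 0.334 ] 309
0.53 grip y [0.2841 0.3112] z 0.0761 all y [0.2835 0.3334] 298
0.54 grip y [0.2862 0.3126] z 0.0755 all y [0.2856 0.3322] 281
0.55 grip y [0.2888 0.3149] z 0.0759 all y [0.2874 0.3316] 275
0.56 grip y [0.2906 0.3171] z 0.0762 all y [0.2895 0.3308] 263
0.57 grip y [0.2926 0.3591] z 0.0754 all y [0.2923 0.3594] 389
top barrel x@y=.28 0.6118 yaw 13.63 dz -0.0022 1116 0.0027303607263392217
l1 barrel x@y=.28 0.6126 yaw 14.01 dz -0.0023 5025 0.0021597930755268423
```

View pics/l1.png

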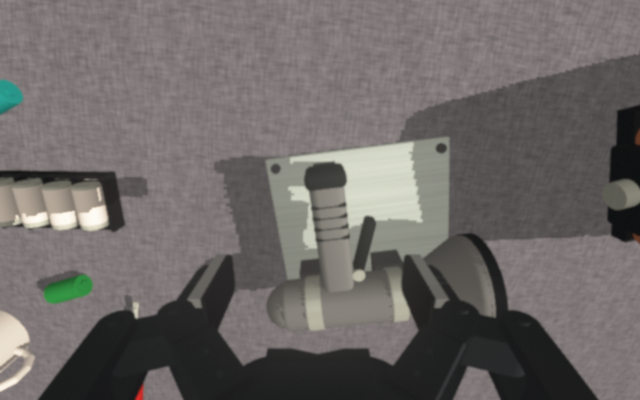

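```bash
python3 plan.py 0.525 0.3055 0.1 192.5
```

```text
t 17.97 pos [0.5006 0.2804 0.1648] rpy [-1.7990e+02 -1.3000e-01 -1.7506e+02] gap 0.0851
shift total/.12 [-0.222  0.192  0.539] turn/(pi/2) [-0.001 -0.002 -0.084] rows>= 2.0
```

```bash

python3 -m inch '[[[-0.11,0.1,0],[-0.001,-0.002,-0.04],1],[[-0.222,0.192,0.1],[-0.001,-0.002,-0.084],1],[[-0.222,0.192,0.3],[-0.001,-0.002,-0.084],1],[[-0.222,0.192,0.54],[-0.001,-0.002,-0.084],1],[[-0.222,0.192,0.54],[-0.001,-0.002,-0.084],1],[[-0.222,0.192,0.54],[-0.001,-0.002,-0.084],1],[[-0.222,0.192,0.54],[-0.001,-0.002,-0.084],1],[[-0.222,0.192,0.54],[-0.001,-0.002,-0.084],1]]'
python3 plan.py 0.525 0.3055 0.04 192.5
cat > lt.py <<'E'
from h import *; import sys
t=sys.argv[1]; c=snap('wrist',t);P=cloud(c);s=ctrl.observe()
X=np.array([[-.0008,.9483,.3173,.0814],[1,.0007,.0004,-.001],[.0002,.3173,-.9483,-.1416],[0,0,0,1]])
T=c['pose']@np.linalg.inv(X); print('cam tcp',T[:3,3].round(4),'obs',np.round(s['tool_pos'],4))
Q=(P-T[:3,3])@T[:3,:3]; w=P[...,2]
# lamp frame (yaw from arg)
o=np.array([.605,.314]); a=np.radians(12.5); L=(P[...,:2]-o)@np.array([[np.cos(a),-np.sin(a)],[np.sin(a),np.cos(a)]])
m=(L[...,0]>-92)&(w>.045)&(w<.08)&(c['depth']>0)
for x0 in(-.10,-.08,-.07,-.06,-.05):
    k=m&(abs(L[...,0]-x0)<.004)&(L[...,1]>-.03)&(L[...,1]<.046)
    g=k&(w>.071); b=k&(w<.0705)&(w>.062)&(L[...,1]>.016)
    pr=lambda z:np.percentile(z,[2,98]).round(4) if len(z)>4 else None
    print(x0,'grip lamp-y',pr(L[...,1][g]),'tool-y',pr(Q[...,1][g]),'| trig lamp-y',pr(L[...,1][b]),'tool-y',pr(Q[...,1][b]))
E
python3 lt.py l2
```

```text
t: 18.63
tool_pos: [0.526, 0.3073, 0.1025]
orientation: [3.14, 0.005, -2.922]
contact_force: [-0.4, 0.7, 0.5]
finger_gap: 0.0854
grip_force: 0.0
t 18.63 pos [0.526  0.3073 0.1025] rpy [ 179.88    0.26 -167.43] gap 0.0854
shift total/.12 [ 0.013 -0.014  0.52 ] turn/(pi/2) [0.001 0.003 0.001] rows>= 2.0
cam tcp [0.5249 0.3091 0.1027] obs [0.5259 0.3075 0.1025]
-0.1 grip lamp-y [-0.0129  0.0129] tool-y [-0.0255  0.0004] | trig lamp-y None tool-y None
-0.08 grip lamp-y [-0.0132  0.013 ] tool-y [-0.0258  0.0004] | trig lamp-y [0.0291 0.0394] tool-y [0.0165 0.0268]
-0.07 grip lamp-y [-0.0126  0.0124] tool-y [-0.0252 -0.0002] | trig lamp-y [0.0257 0.0367] tool-y [0.013 0.024]
-0.06 grip lamp-y [-0.0126  0.0124] tool-y [-0.0252 -0.0002] | trig lamp-y [0.0228 0.0336] tool-y [0.0101 0.0209]
-0.05 grip lamp-y [-0.0127  0.0124] tool-y [-0.0253 -0.0002] | trig lamp-y [0.0195 0.0303] tool-y [0.0068 0.0177]
```

```bash

python3 -m inch '[[[0.01,-0.02,0.1],[0,0.003,0],1],[[0.01,-0.02,0.25],[0,0.003,0],1],[[0.01,-0.02,0.4],[0,0.003,0],1],[[0.01,-0.02,0.52],[0,0.003,0],1],[[0.01,-0.02,0.52],[0,0.003,0],1],[[0.01,-0.02,0.52],[0,0.003,0],1],[[0.01,-0.02,0.52],[0,0.003,0],1]]'
python3 lt.py l3
```

```text
t: 19.27
tool_pos: [0.5246, 0.3053, 0.0389]
orientation: [3.139, -0.002, -2.921]
contact_force: [0.2, 0.5, 0.3]
finger_gap: 0.0855
grip_force: 0.0
cam tcp [0.5235 0.307  0.0391] obs [0.5248 0.3054 0.0392]
-0.1 grip lamp-y [-0.0129  0.0131] tool-y [-0.0235  0.0024] | trig lamp-y None tool-y None
-0.08 grip lamp-y [-0.0127  0.0129] tool-y [-0.0234  0.0022] | trig lamp-y [0.029  0.0395] tool-y [0.0183 0.0287]
-0.07 grip lamp-y [-0.0123  0.0129] tool-y [-0.023   0.0022] | trig lamp-y [0.026  0.0364] tool-y [0.0152 0.0256]
-0.06 grip lamp-y [-0.0125  0.0126] tool-y [-0.0233  0.0019] | trig lamp-y [0.0227 0.0332] tool-y [0.0119 0.0224]
-0.05 grip lamp-y [-0.0128  0.0132] tool-y [-0.0236  0.0024] | trig lamp-y [0.0195 0.0305] tool-y [0.0086 0.0197]
```

```bash

python3 -m inch '[[[0,-0.02,0],[0,0,0],0.9],[[0,-0.037,0],[0,0,0],0.75],[[0,-0.037,0],[0,0,0],0.65],[[0,-0.037,0],[0,0,0],0.58],[[0,-0.037,0],[0,0,0],0.53],[[0,-0.037,0],[0,0,0],0.53],[[0,-0.037,0],[0,0,0],0.53]]' 30
python3 lt.py l4
```

```text
t: 19.9
tool_pos: [0.5247, 0.3033, 0.0394]
orientation: [3.136, -0.001, -2.919]
contact_force: [-2.3, 5.4, 4.2]
finger_gap: 0.0454
grip_force: 2.9
cam tcp [0.5237 0.305  0.0396] obs [0.5248 0.3033 0.0394]
-0.1 grip lamp-y [-0.0128  0.0131] tool-y [-0.0214  0.0045] | trig lamp-y None tool-y None
-0.08 grip lamp-y [-0.0164  0.0316] tool-y [-0.025  0.023] | trig lamp-y [0.0198 0.0304] tool-y [0.0111 0.0218]
-0.07 grip lamp-y [-0.0154  0.0309] tool-y [-0.024   0.0222] | trig lamp-y [0.0188 0.0305] tool-y [0.0101 0.0218]
-0.06 grip lamp-y [-0.0125  0.0129] tool-y [-0.0212  0.0041] | trig lamp-y [0.0177 0.0275] tool-y [0.0089 0.0188]
-0.05 grip lamp-y [-0.0126  0.013 ] tool-y [-0.0214  0.0043] | trig lamp-y [0.0166 0.0266] tool-y [0.0077 0.0178]
```

```bash

python3 -m inch '[[[0,-0.01,0],[0,0,0],0.5],[[0,-0.02,0],[0,0,0],0.47],[[0,-0.02,0],[0,0,0],0.44],[[0,-0.02,0],[0,0,0],0.4],[[0,-0.02,0],[0,0,0],0.4],[[0,-0.02,0],[0,0,0],0.4]]' 35
python3 lt.py l5
```

```text
t: 20.45
tool_pos: [0.5253, 0.2999, 0.0395]
orientation: [3.138, -0.002, -2.919]
contact_force: [-3.4, 2.3, 6.7]
finger_gap: 0.038
grip_force: 34.7
cam tcp [0.5242 0.3016 0.0397] obs [0.5253 0.2999 0.0395]
-0.1 grip lamp-y [-0.0129  0.0131] tool-y [-0.0181  0.0079] | trig lamp-y None tool-y None
-0.08 grip lamp-y [-0.0161  0.0246] tool-y [-0.0214  0.0194] | trig lamp-y [0.0162 0.0234] tool-y [0.0109 0.018 ]
-0.07 grip lamp-y [-0.0154  0.0243] tool-y [-0.0207  0.0189] | trig lamp-y [0.0161 0.0235] tool-y [0.0108 0.0181]
-0.06 grip lamp-y [-0.0124  0.0128] tool-y [-0.0178  0.0074] | trig lamp-y [0.0161 0.0242] tool-y [0.0107 0.0187]
-0.05 grip lamp-y [-0.0126  0.013 ] tool-y [-0.018   0.0076] | trig lamp-y [0.0163 0.0241] tool-y [0.0109 0.0186]
```

```bash

python3 -m inch '[[[0,0,0],[0,0,0],0.4],[[0,0,0],[0,0,0],0.4],[[0,0,0],[0,0,0],0.4],[[0,0,0],[0,0,0],0.4],[[0,0,0],[0,0,0],0.4],[[0,0,0],[0,0,0],0.4],[[0,0,0],[0,0,0],0.4],[[0,0,0],[0,0,0],0.4],[[0,0,0],[0,0,0],0.4],[[0,0,0],[0,0,0],0.4],[[0,0,0],[0,0,0],0.4]]'
python3 -m inch '[[[0,0.01,0],[0,0,0],0.6],[[0,0.03,0],[0,0,0],0.8],[[0,0.05,0],[0,0,0],1],[[0,0.05,0],[0,0,0],1],[[0,0.05,0],[0,0,0],1],[[0,0.05,0],[0,0,0],1],[[0,0.05,0],[0,0,0],1]]'
python3 lt.py l6
```

```text
t: 21.42
tool_pos: [0.5253, 0.2999, 0.0395]
orientation: [3.138, -0.002, -2.919]
contact_force: [-3.6, 3.5, 8.2]
finger_gap: 0.0378
grip_force: 34.7
t: 22.0
tool_pos: [0.5245, 0.3029, 0.0379]
orientation: [3.141, -0.004, -2.922]
contact_force: [0.3, -0.3, -0.3]
finger_gap: 0.0855
grip_force: 0.0
cam tcp [0.5234 0.3046 0.0381] obs [0.5245 0.3031 0.038 ]
-0.1 grip lamp-y [-0.0128  0.0131] tool-y [-0.0213  0.0047] | trig lamp-y None tool-y None
-0.08 grip lamp-y [-0.0129  0.0128] tool-y [-0.0214  0.0044] | trig lamp-y [0.0291 0.0394] tool-y [0.0206 0.0309]
-0.07 grip lamp-y [-0.0123  0.0129] tool-y [-0.0207  0.0044] | trig lamp-y [0.0259 0.0364] tool-y [0.0174 0.0279]
-0.06 grip lamp-y [-0.0124  0.0127] tool-y [-0.0209  0.0042] | trig lamp-y [0.0228 0.0333] tool-y [0.0143 0.0248]
-0.05 grip lamp-y [-0.0128  0.0132] tool-y [-0.0213  0.0047] | trig lamp-y [0.0196 0.0304] tool-y [0.0111 0.0219]
```

Trigger went fully in and sprang back. Retreat upward, check the whole scene, and compare.

```bash

python3 -m inch '[[[0,0,-0.2],[0,0,0],1],[[0,0,-0.5],[0,0,0],1],[[0,0,-0.8],[0,0,0],1],[[0,0,-1],[0,0,0],1],[[0,0,-1],[0,0,0],1],[[0,0,-1],[0,0,0],1],[[0,0,-1],[0,0,0],1]]'
python3 - <<'E'
from h import *
c=snap('top','top2'); a=load('top')['color'].astype(int); d=(abs(a-c['color']).max(2)>60).astype(np.uint8)
n,l,st,ce=cv2.connectedComponentsWithStats(d)
for i in range(1,n):
    if st[i,4]>15: print(st[i].tolist())
E
```

```text
t: 22.63
tool_pos: [0.5244, 0.3028, 0.1573]
orientation: [3.141, -0.004, -2.921]
contact_force: [-0.2, 0.7, -1.3]
finger_gap: 0.0853
grip_force: 0.0
[115, 139, 50, 45, 240]
[72, 175, 16, 19, 37]
[82, 176, 169, 180, 4538]
[161, 184, 72, 74, 2048]
[481, 186, 34, 16, 205]
[89, 192, 17, 14, 80]
[102, 194, 7, 5, 19]
[207, 201, 10, 17, 135]
[395, 207, 13, 23, 149]
[326, 215, 12, 22, 204]
[340, 215, 8, 18, 106]
[355, 215, 7, 20, 127]
[311, 216, 12, 22, 209]
[482, 238, 11, 4, 26]
[475, 241, 19, 22, 285]
[457, 242, 18, 21, 279]
[227, 252, 122, 148, 2662]
[215, 333, 7, 7, 21]
[221, 348, 11, 10, 33]
[242, 353, 6, 9, 19]
[326, 357, 7, 6, 17]
[348, 385, 11, 15, 58]
```

View pics/top2.png

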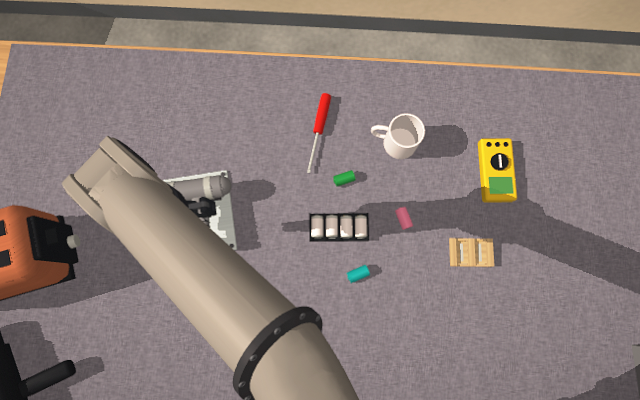

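The top view shows four cells in the holder (pixels 311–368, 227), an empty tray (472, 252), and the mug, meter, screwdriver and look-alikes where they were. The remaining differences are the arm and its shadow.

```bash
python3 -c "
from rig import ctrl
print(ctrl.finish_job())"
```

```text
the job is handed in; nothing more can be done
None
```

The job is handed in at 22.7 s of the 61 s: both spare cells sit fully down in bays 3 and 4 with nubs to +x, and the trigger was squeezed to its stop for about a second and sprang back, with the other cells, mug, meter and screwdriver where they were.

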